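# Snap the top food box shut

## Task

Three food boxes stand stacked on the cart; the lid of the top one is only laid on, with all four of its sides sprung up. Press down around its rim with the fingertips, one side after another, until all four sides have clicked shut, then take the hand away. Only press: pick nothing up, keep the stack standing in its place, and leave the cup, the shaker and the ladle rest alone.

Things in the scene. Friction and masses are not known exactly. Their poses are not given: they have to be found in the camera images.
- box_top: top box, see-through blue, filled, 0.5 to 0.7 kg, loose, nests with 3 mm play in the lid below. Origin: centre of underside, 106 mm above the tier floor; x along length, z up. Lid 160 (x) by 120 mm (y); rim bead along its edge 9 mm wide, its top 58 mm above the origin when shut; inside it the lid is 5 mm lower. Base 136 by 96 mm: over about 17 N on the very edge can tip it
- lid_tab (a joint): press-down of the lid's side at +x of box_top (short side, 120 mm, small pull tab outside), rad about a level hinge line 38 mm inside the edge: 0 = sprung up, outer edge 6 mm high; 0.17 = clicked shut. Over-centre snap: pressing the rim takes 7 to 9 N; past half way it snaps shut by itself and stays; let go earlier it springs up again
- lid_left (a joint): the same for the side at +y of box_top (160 mm long)
- lid_end (a joint): the same for the short side at -x of box_top (120 mm long)
- lid_right (a joint): the same for the side at -y of box_top (160 mm long)
- rim_tab (a point): point on top of the rim bead, middle of the side at +x of box_top, 4.5 mm in from the lid's edge; moves with that side, about 5.5 mm higher when up than when shut (shut: 75.5 mm from the box's axis along +x, 58 mm above its origin)
- rim_left (a point): the same on the side at +y (shut: 55.5 mm from the box's axis along +y, 58 mm above the origin)
- rim_end (a point): the same on the side at -x (shut: 75.5 mm from the box's axis along -x, 58 mm above the origin)
- rim_right (a point): the same on the side at -y (shut: 55.5 mm from the box's axis along -y, 58 mm above the origin)
- box_mid: middle box of the stack, the same size, lid shut, loose. Origin: centre of its underside, 53 mm above the tier floor
- box_low: lowest box of the stack, the same size, lid shut, loose. Origin: centre of its underside, on the tier floor
- cup: speckled ceramic cup, 80 mm across the mouth, 82 mm high, loose. Origin: centre of its underside
- shaker: closed grey flip-top shaker, 49 mm across, 96 mm high, loose. Origin: centre of its underside
- ladle_rest: stainless ladle rest, a shallow dish 92 mm across and 13 mm high with a trough that runs 150 mm from the dish's centre towards its -x, 20 mm high, loose. Origin: centre of the dish's underside
- cart: wheeled grey plastic cart, does not move. Origin: centre of the floor of its upper tier, at the height of the work surface; the tier measures 400 mm (x) by 660 mm (y) and has a rim 28 mm high

How it is judged:
By the outcome, as a careful person would: the job done as asked, in the order asked, and still so for the second after the job is handed in, with the robot touching nothing.
It also fails if it takes over 42 s, if anything falls off the work surface, if the arm or the gripper's body presses on something with over 40 N, if the wrist force passes 120 N, or if a joint passes its speed limit or range.

## Robot

A 6-joint arm with a two-finger parallel gripper is mounted at the origin on the work surface. World frame = base frame: x ahead of the robot, y to its left, z up, the work surface at z = 0. Lengths are in mm, angles in degrees, forces in N, time in s.
With the tool pointing down it reaches from about 350 to 875 mm from the base axis. Payload 4.2 kg.
Tool frame: the origin (TCP) lies at the very end of the fingers, on their centre line; the grasp point (between the pads) lies 19 mm behind it; z points along the fingers, y is the direction in which the jaws open and shut (so a half turn about z gives the same grasp; the last joint's range is limited). The gripper opens to 85 mm and grips with 20 to 120 N. Pads are 22 mm wide; open, the fingers measure 114 mm over their backs; the gripper's body (76 mm by 85 mm) begins 54 mm behind the grasp point. The pads swing forward as they close: fully open they stand 13 mm farther back than shut.
Start: joints at [-48.495, 22.042, 0.453, 0, -68.411, -14.817], TCP at [280.722, -558.385, 231.312] pointing down, gripper open.
Joint ranges: [-179.83, 179.83], [-69.29, 118.12], [-61.27, 80.66], [-181.25, 117.63], [-171.15, -9.14], [-177.46, 177.46]. Speed limits (degrees/s): [159.86, 159.86, 180, 180, 180, 180].

## Interface

Orientations are given as a 3x3 rotation matrix whose columns are the frame's x, y, z axes.
In Python, from rig import read_state, snapshot, camera_model, job_done gives the robot as it stands. The module is installed in compiled form; this text tells all that it offers.
- The arm moves only by the shell command python3 -m handwheel 'ROWS' [FORCE]. ROWS is text: rows parted by semicolons, each of 7 numbers parted by spaces: the opening, from 0 (shut) to 1 (fully open), then the shift along the world's x, y, z scaled (see below), then the turn, a rotation vector about the world's x, y, z scaled (see below). In form: jaw x y z wx wy wz; .... A call has 1 to 20 rows; each row shifts and turns the pose as measured when the row begins; what a row does not reach is not made up. The controller multiplies each number of a shift by 0.02 m and each number of a turn by 0.15 rad. A row lasts 1/8 s, in which the tool goes at most 62.5 mm and 10.7 degrees, less where a joint would pass 70% of its speed; a pose out of reach is approached as far as the arm can. A call with a number of a shift or a turn outside -1 to 1 is refused whole. A call with a gripper value outside its range is refused whole. The fingers move at their own pace and stop on an object; FORCE is the grip in N (left out, the last holds). Time passes only in rows, so rows that do not move let the fingers close. It gives the time, the measured TCP pose, the force and the opening at its end, in the units of the state.
- read_state(): the state, without advancing time (a new reading comes with each control period).
- snapshot(name): name is "side" or "top"; returns the picture (400x640x3 uint8, blue, green, red); there is no depth.
- camera_model(name): a dict with "intrinsics" (3x3 intrinsics, pixels), "R" (3x3) and "t" (3): a world point X has camera coordinates R X + t. Camera axes: x right, y down, z forward; pixel columns grow to the right and rows downward; lengths in mm; the calibration is good to about 2 mm. A picture is of the moment at which its call begins. camera_model takes no time and is no camera call.
- job_done(): hands the job in, once; it reports no verdict.
The state is a dict: "clock": time; "q": joint angles; "qvel": joint speeds; "joint_efforts": joint torques, N m; "eef_pos": TCP position; "tool_rot": TCP orientation; "wrist_force": force on the tool from outside, world axes, zero at the start; "ft_torque": the same for the moment, N m; "grip_width": finger opening in mm.
Only numpy, scipy, OpenCV 4.12 (cv2) and the standard library are available. Lean on these libraries where they do the work, as an engineer would, in place of code of your own. Each camera call takes 0.05 s, during which the arm holds its last target.

## Working session

There is one attempt and no reset: what is moved stays moved. The work goes in short steps, Python scripts to look and compute and a shell command to move; the robot and the scene stay as the last step left them, time stands still between calls to the robot, and variables do not carry over. Pictures are saved under pics/ and viewed, and the job is handed in when it is done.

```bash
mkdir -p pics; python3 - <<'E'
from rig import *
import cv2
for n in("side","top"):
    cv2.imwrite(f"pics/{n}0.png",snapshot(n)); c=camera_model(n); print(n,c)
s=read_state();print(s)
E
```

```text
side {'intrinsics': array([[420.11791409,   0.        , 311.21389191],
       [  0.        , 420.11791409, 198.12083513],
       [  0.        ,   0.        ,   1.        ]]), 'R': array([[-0.74679404, -0.66467138,  0.02259686],
       [-0.35923974,  0.37456521, -0.85477934],
       [ 0.55968337, -0.6464618 , -0.51849944]]), 't': array([429.34465034, 324.95367958, 691.54260718])}
top {'intrinsics': array([[388.90883465,   0.        , 314.83487153],
       [  0.        , 388.90883465, 198.83878187],
       [  0.        ,   0.        ,   1.        ]]), 'R': array([[-0.02727938, -0.99961907, -0.0041889 ],
       [-0.99581016,  0.02754084, -0.08719875],
       [ 0.0872809 ,  0.00179262, -0.99618213]]), 't': array([ 36.9402674 , 570.74675378, 980.50374273])}
{'clock': 0.1, 'q': array([-4.84937096e+01,  2.20864876e+01,  3.88561002e-01, -2.31164160e-02,
       -6.84115355e+01, -1.48163550e+01]), 'qvel': array([-0.03029661, -0.07814691,  0.31092174,  0.06784706, -0.03863955,
       -0.09002185]), 'joint_efforts': array([-2.03210866e-04, -3.93320346e+01,  1.88930297e+01,  4.19784173e+00,
       -2.52263155e-03, -2.92749419e-06]), 'eef_pos': array([ 280.50329127, -557.94654257,  230.34179113]), 'tool_rot': array([[-8.93517068e-01, -4.49028149e-01, -9.85108892e-04],
       [-4.49029212e-01,  8.93515499e-01,  1.67931599e-03],
       [ 1.26149914e-04,  1.94284017e-03, -9.99998105e-01]]), 'wrist_force': array([ 0.30083508,  0.99515311, -0.46180018]), 'ft_torque': array([ 0.05056784, -0.01390863, -0.00187195]), 'grip_width': 85.52701084583877}
```

View pics/side0.png

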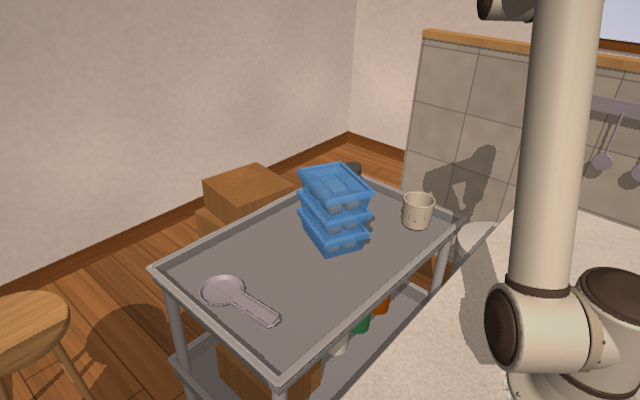

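View pics/top0.png

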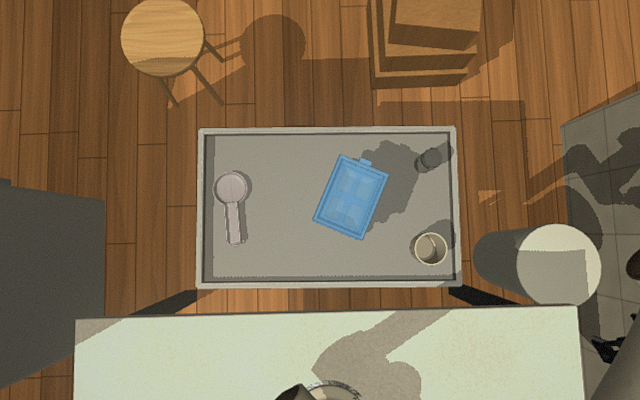

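The top view shows the blue stack around (351,197) with the tab near (366,161), the cup at (430,249), the shaker at (430,160) and the ladle rest at (231,190). Next I measure the lid outline.

```bash
cat > h.py <<'E'
import numpy as np,cv2
from rig import *
def ray(n,u,v,z):
    c=camera_model(n);K,R,t=c["intrinsics"],c["R"],c["t"]
    d=R.T@np.linalg.inv(K)@np.array([u,v,1.]);o=-R.T@t
    return o+d*(z-o[2])/d[2]
def proj(n,X):
    c=camera_model(n);p=c["intrinsics"]@(c["R"]@np.array(X,float)+c["t"]);return p[:2]/p[2]
E
python3 - <<'E'
from h import *
im=cv2.imread("pics/top0.png");hsv=cv2.cvtColor(im,cv2.COLOR_BGR2HSV)
m=cv2.inRange(hsv,(95,90,90),(125,255,255))
m[:120]=0;m[290:]=0;m[:,:280]=0;m[:,410:]=0
m2=cv2.morphologyEx(m,cv2.MORPH_OPEN,np.ones((15,15)))
for k in(m,m2):
    c=max(cv2.findContours(k,0,2)[0],key=cv2.contourArea)
    r=cv2.minAreaRect(c);b=cv2.boxPoints(r)
    print(r);P=np.array([ray("top",*p,168) for p in b]);print(P.round(1),np.linalg.norm(np.roll(P,-1,0)-P,axis=1),P.mean(0))
    e=P[np.argsort(P[:,0])]
    for i in range(4):
        d=np.roll(P,-1,0)[i]-P[i];print(np.degrees(np.arctan2(d[1],d[0])).round(1))
crop=cv2.resize(im[140:255,295:410],None,fx=5,fy=5,interpolation=cv2.INTER_CUBIC);cv2.imwrite("pics/top0c.png",crop)
s=cv2.imread("pics/side0.png");cv2.imwrite("pics/side0c.png",cv2.resize(s[150:265,280:395],None,fx=5,fy=5,interpolation=cv2.INTER_CUBIC))
E
```

```text
((351.21063232421875, 195.04071044921875), (53.597591400146484, 76.73626708984375), 22.2490234375)
[[ 511.5   28.8  168. ]
 [ 668.6  -40.5  168. ]
 [ 619.6 -149.5  168. ]
 [ 464.   -78.8  168. ]] [171.74509106 119.50277595 170.8738404  117.6453809 ] [565.91321829 -60.00183109 168.        ]
-23.8
-114.2
155.6
66.2
((362.0, 170.0), (16.0, 14.0), 90.0)
[[ 639.1  -71.   168. ]
 [ 638.2 -102.2  168. ]
 [ 602.2 -100.8  168. ]
 [ 603.1  -69.6  168. ]] [31.25704458 36.04575293 31.14406429 36.05012476] [620.6674668  -85.89215012 168.        ]
-91.6
177.7
88.4
-2.1
```

View pics/top0c.png

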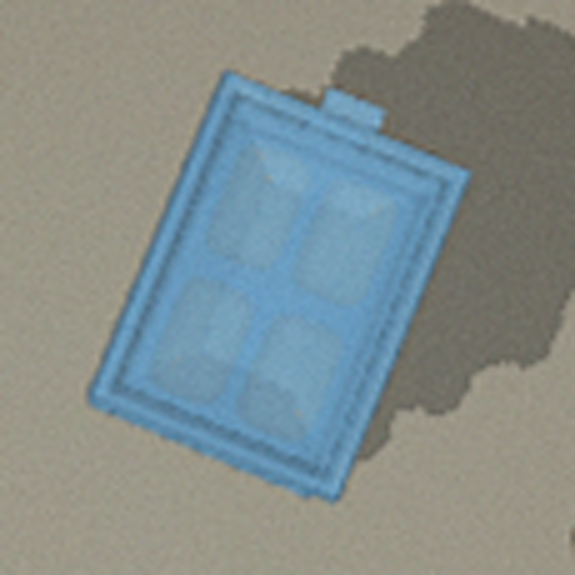

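View pics/side0c.png

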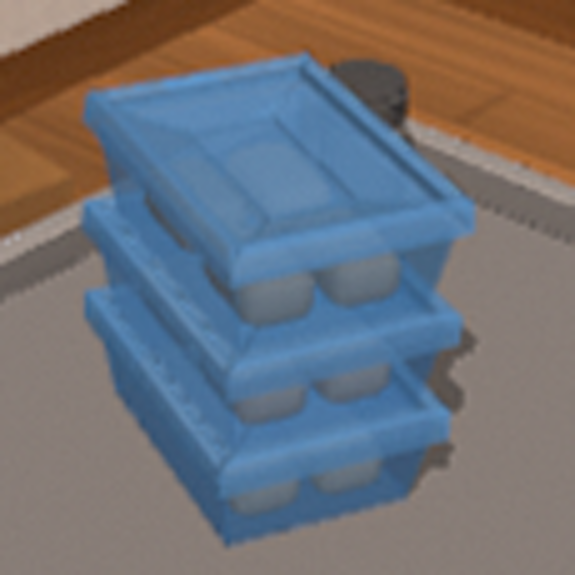

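```bash
python3 - <<'E'
from h import *
T=[(228,72),(470,172),(338,498),(90,402)]  # far-left(+y), far-right, near-right, near-left
S={ 'x':0}
P=np.array([ray("top",295+(u-2)/5,140+(v-2)/5,169) for u,v in T]);print(P.round(1),P.mean(0))
for a,b in((0,1),(1,2),(2,3),(3,0)):
    d=P[b]-P[a];print(np.linalg.norm(d).round(1),np.degrees(np.arctan2(d[1],d[0])).round(1))
for p in P: print((np.array(proj("side",p))-[280,150])*5+2)
Q=[(90,97),(305,55),(472,205),(232,255)]
for z in(164,170):
  A=np.array([ray("side",280+(u-2)/5,150+(v-2)/5,z) for u,v in Q]);print(A.round(1),A.mean(0))
print("tab",ray("top",295+353/5,140+107/5,165))
E
```

```text
[[ 658.   -38.4  169. ]
 [ 609.8 -144.5  169. ]
 [ 467.3  -80.4  169. ]
 [ 512.3   27.2  169. ]] [561.83114892 -59.05039197 169.        ]
116.5 -114.4
156.3 155.8
116.6 67.3
159.8 -24.3
[89.29250504 94.55986207]
[307.35462791  55.08127541]
[473.28498589 202.58919095]
[236.31924027 258.60457352]
[[ 662.6  -43.9  164. ]
 [ 616.9 -152.   164. ]
 [ 471.   -85.8  164. ]
 [ 520.5   19.9  164. ]] [567.74252571 -65.47450933 164.        ]
[[ 654.7  -35.4  170. ]
 [ 609.5 -142.2  170. ]
 [ 465.6  -76.8  170. ]
 [ 514.4   27.5  170. ]] [561.03189409 -56.70474667 170.        ]
tab [640.3539717  -95.06058938 165.        ]
```

```bash
python3 -m handwheel '0 0.7 1 0 0 0 0.75;0 0.7 1 0 0 0 0.75;0 0.7 1 0 0 0 0.75;0 0.7 1 0 0 0 0.75;0 0.7 1 0 0 0 0.75;0 0.7 1 0 0 0 0.75;0 0.7 1 0 0 0 0;0 0.7 1 0 0 0 0;0 0.7 1 0 0 0 0;0 0.7 1 0 0 0 0;0 0.7 1 0 0 0 0;0 0.7 1 0 0 0 0' 40; python3 - <<'E'
from h import *
s=read_state();print(s['eef_pos'],s['tool_rot'],s['clock'],s['grip_width'],s['wrist_force'])
E
```

```text
clock: 1.6
eef_pos: [449.3, -308.4, 223.2]
tool_rot: [[-0.4, -0.916, -0.013], [-0.916, 0.4, 0.009], [-0.003, 0.016, -1.0]]
wrist_force: [0.1, 0.5, -0.4]
grip_width: 0.0
[ 449.27628986 -308.40475035  223.15452401] [[-0.40048491 -0.9162057  -0.01337691]
 [-0.91629911  0.40039595  0.00888949]
 [-0.00278854  0.01581736 -0.99987101]] 1.6 0.044305236983181284 [ 0.07115811  0.53763852 -0.3691985 ]
```

```bash
python3 -m handwheel '0 0.75 0.9 0.02 0 0 0;0 0.75 0.9 0.02 0 0 0;0 0.75 0.9 0.02 0 0 0;0 0.75 0.9 0.02 0 0 0;0 0.75 0.9 0.02 0 0 0;0 0.75 0.9 0.02 0 0 0;0 0.75 0.9 0.02 0 0 0;0 0.75 0.9 0.02 0 0 0;0 0.75 0.9 0.02 0 0 0;0 0.75 0.9 0.02 0 0 0;0 0.75 0.9 0.02 0 0 0;0 0.75 0.9 0.02 0 0 0;0 0 0 0 0 0 0'
```

```text
clock: 3.22
eef_pos: [638.2, -77.7, 224.7]
tool_rot: [[-0.399, -0.917, -0.019], [-0.917, 0.399, 0.011], [-0.002, 0.022, -1.0]]
wrist_force: [-0.9, 0.1, -1.1]
grip_width: 0.0
```

```bash
python3 -m handwheel '0 -0.39 -0.59 -0.5 -0.07 -0.13 0;0 0 0 -0.6 0 0 0;0 0 0 -0.6 0 0 0;0 0 0 0 0 0 0';  python3 - <<'E'
from h import *
for n in("side","top"): cv2.imwrite(f"pics/{n}1.png",cv2.resize(snapshot(n)[100:260,250:450],None,fx=4,fy=3.75))
print(read_state()['eef_pos'])
E
```

```text
clock: 3.72
eef_pos: [630.6, -89.5, 188.9]
tool_rot: [[-0.4, -0.917, -0.001], [-0.917, 0.4, 0.0], [-0.0, 0.001, -1.0]]
wrist_force: [0.6, 0.1, -0.1]
grip_width: 0.2
[631.45591366 -89.4902882  190.25736944]
```

View pics/side1.png

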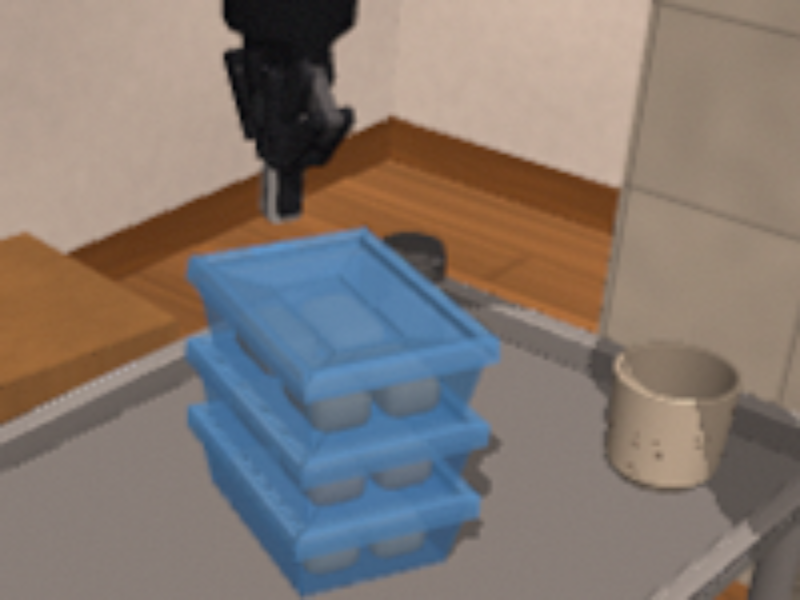

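View pics/top1.png

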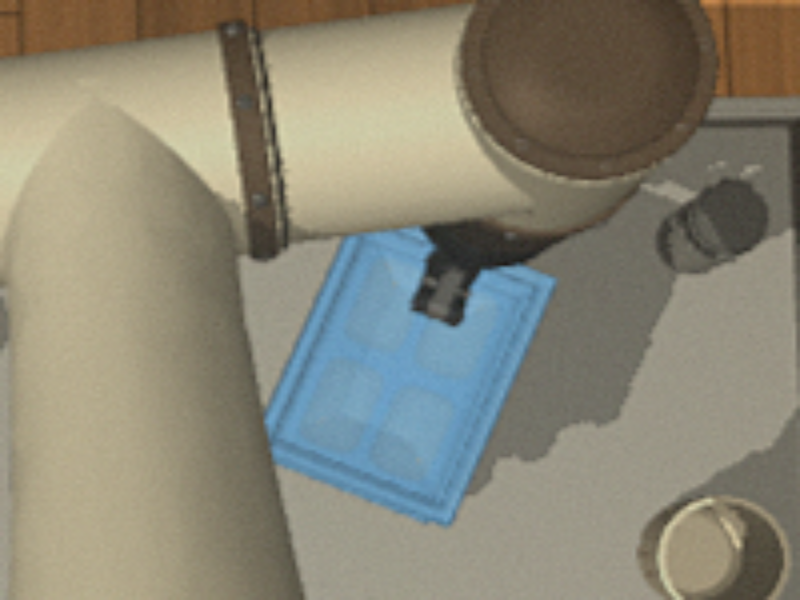

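The side view shows the shut fingertip at about (283,218) in the crop, straight above the tab side. The stack is undisturbed. Now I descend gently.

```bash
python3 -m handwheel '0 0 0 -0.5 0 0 0;0 0 0 -0.4 0 0 0;0 0 0 0 0 0 0'; python3 -m handwheel '0 0 0 -0.1 0 0 0';python3 -m handwheel '0 0 0 -0.1 0 0 0'
```

```text
clock: 4.2
eef_pos: [631.9, -89.4, 171.6]
tool_rot: [[-0.399, -0.917, 0.003], [-0.917, 0.399, 0.0], [-0.002, -0.003, -1.0]]
wrist_force: [0.3, -0.6, 0.5]
grip_width: -0.1
clock: 4.32
eef_pos: [632.4, -89.4, 170.0]
tool_rot: [[-0.399, -0.917, 0.004], [-0.917, 0.399, 0.0], [-0.002, -0.004, -1.0]]
wrist_force: [-0.3, 0.5, 6.5]
grip_width: -0.3
clock: 4.45
eef_pos: [632.6, -89.5, 169.5]
tool_rot: [[-0.399, -0.917, 0.006], [-0.917, 0.399, -0.001], [-0.002, -0.005, -1.0]]
wrist_force: [-3.0, 0.6, 6.5]
grip_width: 0.1
```

```bash
for i in 1; do python3 -m handwheel '0 0 0 -0.12 0 0 0' ; done; python3 -m handwheel '0 0 0 -0.12 0 0 0';python3 -m handwheel '0 0 0 -0.12 0 0 0'
```

```text
clock: 4.58
eef_pos: [632.9, -89.6, 168.5]
tool_rot: [[-0.398, -0.917, 0.007], [-0.917, 0.398, -0.001], [-0.002, -0.007, -1.0]]
wrist_force: [-2.4, -0.8, 3.6]
grip_width: -0.2
clock: 4.7
eef_pos: [633.2, -89.7, 166.5]
tool_rot: [[-0.398, -0.917, 0.008], [-0.917, 0.398, -0.001], [-0.002, -0.008, -1.0]]
wrist_force: [-0.5, 0.2, -0.1]
grip_width: -0.1
clock: 4.82
eef_pos: [633.2, -89.7, 163.8]
tool_rot: [[-0.398, -0.917, 0.008], [-0.917, 0.398, -0.001], [-0.003, -0.008, -1.0]]
wrist_force: [-0.9, 1.2, 6.4]
grip_width: -0.0
```

```bash
python3 -m handwheel '0 0 0 1 0 0.05 0;0 -0.49 0.82 0.1 0 0 0;0 -0.49 0.82 0 0 0 0;0 -0.49 0.82 0 0 0 0;0 -0.49 0.82 0 0 0 0;0 -0.49 0.82 0 0 0 0;0 0 0 0 0 0 0;0 0 0 0 0 0 0'
```

```text
clock: 5.82
eef_pos: [577.9, -0.4, 181.9]
tool_rot: [[-0.397, -0.918, -0.006], [-0.918, 0.397, 0.0], [0.002, 0.005, -1.0]]
wrist_force: [0.8, 0.2, 0.2]
grip_width: 0.1
```

```bash
python3 -m handwheel '0 0.3 -0.37 0 0 0 0;0 0 0 -0.3 0 0 0;0 0 0 -0.1 0 0 0;0 0 0 0 0 0 0'; python3 -m handwheel '0 0 0 -0.1 0 0 0';python3 -m handwheel '0 0 0 -0.12 0 0 0'
```

```text
clock: 6.32
eef_pos: [584.9, -9.8, 172.6]
tool_rot: [[-0.399, -0.917, -0.006], [-0.917, 0.399, -0.0], [0.003, 0.006, -1.0]]
wrist_force: [-0.2, -0.6, 0.3]
grip_width: -0.4
clock: 6.45
eef_pos: [585.0, -9.9, 170.6]
tool_rot: [[-0.399, -0.917, -0.006], [-0.917, 0.399, -0.0], [0.003, 0.006, -1.0]]
wrist_force: [0.6, 0.1, 1.3]
grip_width: 0.0
clock: 6.58
eef_pos: [585.3, -9.7, 169.3]
tool_rot: [[-0.399, -0.917, -0.005], [-0.917, 0.399, -0.0], [0.002, 0.005, -1.0]]
wrist_force: [-3.6, 2.4, 7.1]
grip_width: 0.1
```

```bash
python3 -m handwheel '0 0 0 -0.12 0 0 0' ; python3 -m handwheel '0 0 0 -0.12 0 0 0';python3 -m handwheel '0 0 0 -0.12 0 0 0'
```

```text
clock: 6.7
eef_pos: [585.5, -9.3, 167.9]
tool_rot: [[-0.398, -0.917, -0.004], [-0.917, 0.398, 0.0], [0.002, 0.004, -1.0]]
wrist_force: [-0.8, 1.8, 2.9]
grip_width: -0.4
clock: 6.82
eef_pos: [585.6, -9.1, 165.6]
tool_rot: [[-0.398, -0.917, -0.003], [-0.917, 0.398, 0.0], [0.001, 0.003, -1.0]]
wrist_force: [1.3, -0.9, 0.8]
grip_width: 0.1
clock: 6.95
eef_pos: [585.8, -9.2, 163.6]
tool_rot: [[-0.398, -0.917, -0.003], [-0.917, 0.398, -0.0], [0.001, 0.003, -1.0]]
wrist_force: [-2.6, 0.8, 10.4]
grip_width: -0.0
```

```bash
python3 -m handwheel '0 0 0 1 0 0 0;0 -0.87 -0.17 0.1 0 0 0;0 -0.87 -0.17 0 0 0 0;0 -0.87 -0.17 0 0 0 0;0 -0.87 -0.17 0 0 0 0;0 -0.87 -0.17 0 0 0 0;0 0 0 0 0 0 0;0 0 0 0 0 0 0'
```

```text
clock: 7.95
eef_pos: [496.2, -27.4, 182.7]
tool_rot: [[-0.398, -0.917, -0.006], [-0.917, 0.398, -0.002], [0.004, 0.005, -1.0]]
wrist_force: [-0.2, 0.3, -0.0]
grip_width: -0.2
```

```bash
python3 -m handwheel '0 -0.2 0 0 0 0 0;0 0 0 -0.35 0 0 0;0 0 0 -0.1 0 0 0;0 0 0 0 0 0 0'; python3 -m handwheel '0 0 0 -0.1 0 0 0';python3 -m handwheel '0 0 0 -0.1 0 0 0'
```

```text
clock: 8.45
eef_pos: [493.1, -27.1, 172.3]
tool_rot: [[-0.398, -0.917, -0.007], [-0.917, 0.398, -0.002], [0.004, 0.006, -1.0]]
wrist_force: [-0.5, -0.3, 0.2]
grip_width: -0.0
clock: 8.57
eef_pos: [493.4, -27.1, 170.3]
tool_rot: [[-0.398, -0.917, -0.007], [-0.917, 0.398, -0.002], [0.004, 0.005, -1.0]]
wrist_force: [0.1, -0.6, 0.3]
grip_width: -0.2
clock: 8.7
eef_pos: [493.4, -27.0, 169.3]
tool_rot: [[-0.398, -0.917, -0.007], [-0.917, 0.398, -0.002], [0.005, 0.005, -1.0]]
wrist_force: [-4.4, 2.3, 8.1]
grip_width: -0.2
```

```bash
python3 -m handwheel '0 0 0 -0.12 0 0 0' ; python3 -m handwheel '0 0 0 -0.12 0 0 0';python3 -m handwheel '0 0 0 -0.12 0 0 0'
```

```text
clock: 8.82
eef_pos: [493.0, -26.9, 167.5]
tool_rot: [[-0.398, -0.917, -0.007], [-0.917, 0.398, -0.002], [0.005, 0.006, -1.0]]
wrist_force: [-1.5, 0.9, 2.5]
grip_width: 0.1
clock: 8.95
eef_pos: [493.2, -26.8, 165.1]
tool_rot: [[-0.398, -0.918, -0.006], [-0.918, 0.398, -0.002], [0.004, 0.005, -1.0]]
wrist_force: [-0.3, -0.1, -0.5]
grip_width: 0.4
clock: 9.07
eef_pos: [493.3, -26.9, 163.5]
tool_rot: [[-0.397, -0.918, -0.006], [-0.918, 0.397, -0.002], [0.005, 0.005, -1.0]]
wrist_force: [-6.4, 2.2, 14.7]
grip_width: -0.3
```

```bash
python3 -m handwheel '0 0 0 1 0 0 0;0 0.43 -0.78 0.1 0 0 0;0 0.43 -0.78 0 0 0 0;0 0.43 -0.78 0 0 0 0;0 0.43 -0.78 0 0 0 0;0 0.43 -0.78 0 0 0 0;0 0 0 0 0 0 0;0 0 0 0 0 0 0'; python3 - <<'E'
from h import *
for n in("side","top"): cv2.imwrite(f"pics/{n}2.png",cv2.resize(snapshot(n)[100:260,250:450],None,fx=4,fy=3.75))
E
```

```text
clock: 10.07
eef_pos: [538.4, -112.1, 181.8]
tool_rot: [[-0.4, -0.916, -0.012], [-0.917, 0.4, -0.003], [0.007, 0.01, -1.0]]
wrist_force: [-0.4, 0.2, 0.4]
grip_width: -0.1
```

View pics/side2.png

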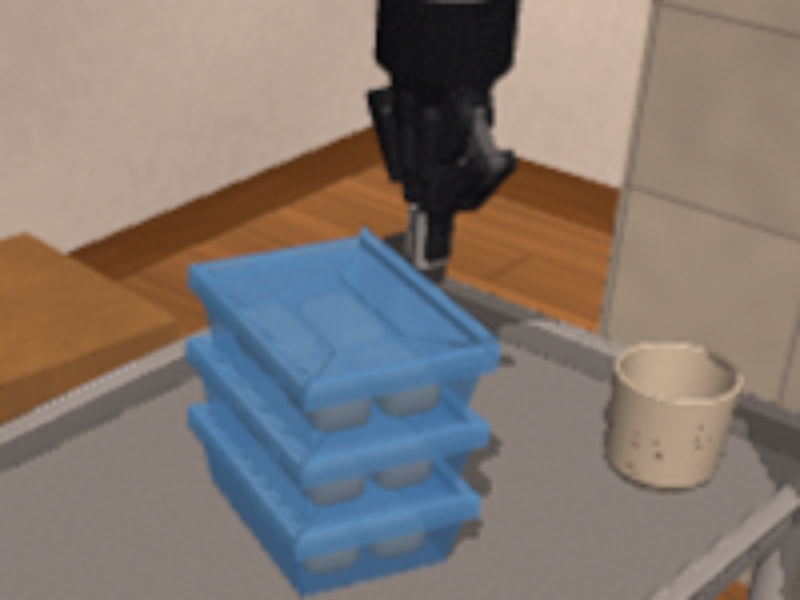

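The three pressed sides lie flat. The far-right side (ridge from (365,238) to (495,345)) is still up, the stack has not moved, and the fingertip is above that ridge.

```bash
python3 -m handwheel '0 0 0.1 0 -0.02 -0.08 0;0 0 0 -0.35 0 0 0;0 0 0 -0.1 0 0 0;0 0 0 0 0 0 0'; python3 -m handwheel '0 0 0 -0.1 0 0 0';python3 -m handwheel '0 0 0 -0.1 0 0 0'
```

```text
clock: 10.68
eef_pos: [537.8, -108.3, 172.7]
tool_rot: [[-0.397, -0.918, 0.002], [-0.918, 0.397, -0.006], [0.005, -0.004, -1.0]]
wrist_force: [-0.8, 1.0, -0.5]
grip_width: -0.1
clock: 10.8
eef_pos: [538.0, -108.3, 170.8]
tool_rot: [[-0.397, -0.918, 0.002], [-0.918, 0.397, -0.006], [0.004, -0.004, -1.0]]
wrist_force: [0.2, 0.8, -0.5]
grip_width: 0.1
clock: 10.92
eef_pos: [538.1, -108.4, 169.6]
tool_rot: [[-0.397, -0.918, 0.002], [-0.918, 0.397, -0.006], [0.005, -0.005, -1.0]]
wrist_force: [-1.9, 1.5, 7.8]
grip_width: -0.4
```

```bash
python3 -m handwheel '0 0 0 -0.12 0 0 0' ; python3 -m handwheel '0 0 0 -0.12 0 0 0';python3 -m handwheel '0 0 0 -0.1 0 0 0'
```

```text
clock: 11.05
eef_pos: [537.9, -108.8, 168.2]
tool_rot: [[-0.396, -0.918, 0.002], [-0.918, 0.396, -0.007], [0.006, -0.005, -1.0]]
wrist_force: [-2.8, 0.4, 4.2]
grip_width: -0.1
clock: 11.18
eef_pos: [538.0, -108.9, 166.0]
tool_rot: [[-0.397, -0.918, 0.003], [-0.918, 0.397, -0.007], [0.006, -0.005, -1.0]]
wrist_force: [0.6, -0.1, -0.0]
grip_width: 0.1
clock: 11.3
eef_pos: [538.1, -108.9, 163.7]
tool_rot: [[-0.397, -0.918, 0.003], [-0.918, 0.397, -0.007], [0.005, -0.005, -1.0]]
wrist_force: [-2.7, 0.1, 6.0]
grip_width: -0.3
```

Snapped. Now I retreat up and back the way the arm came.

```bash
python3 -m handwheel '0 0 0 1 0 0 0;0 0 0 1 0 0 0;0 0 0 1 0 0 0;0 0 0 1 0 0 0;0 -0.5 -1 0 0 0 0;0 -0.5 -1 0 0 0 0;0 -0.5 -1 0 0 0 0;0 -0.5 -1 0 0 0 0;0 -0.5 -1 0 0 0 0;0 -0.5 -1 0 0 0 0;0 -0.5 -1 0 0 0 0;0 -0.5 -1 0 0 0 0;0 -0.5 -1 0 0 0 0;0 -0.5 -1 0 0 0 0;0 -0.5 -1 0 0 0 0;0 -0.5 -1 0 0 0 0;0 0 0 0 0 0 0;0 0 0 0 0 0 0'; python3 - <<'E'
from h import *
for n in("side","top"):
    im=snapshot(n);cv2.imwrite(f"pics/{n}3f.png",im);cv2.imwrite(f"pics/{n}3.png",cv2.resize(im[100:260,250:450],None,fx=4,fy=3.75))
E
```

```text
clock: 13.55
eef_pos: [399.0, -360.1, 226.8]
tool_rot: [[-0.406, -0.914, -0.023], [-0.914, 0.406, 0.006], [0.003, 0.023, -1.0]]
wrist_force: [-0.6, -0.5, -0.7]
grip_width: 0.0
```

View pics/side3.png

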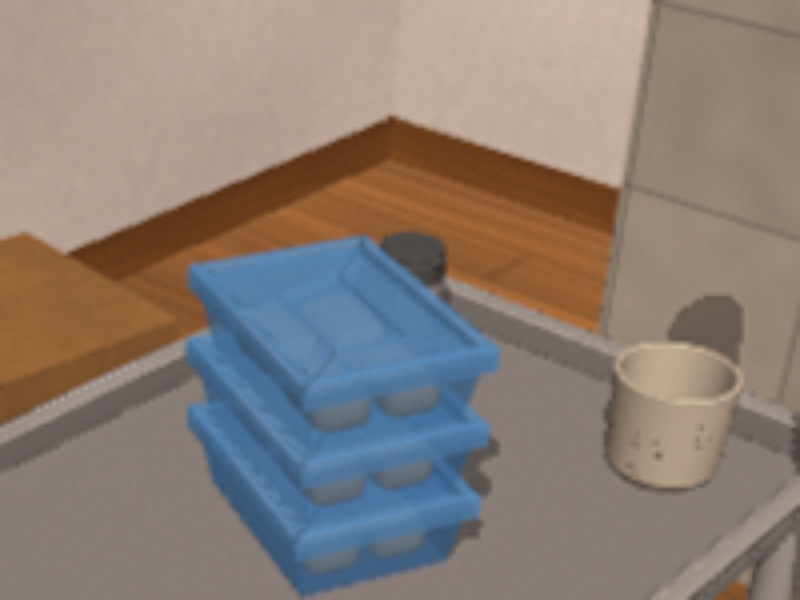

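View pics/top3f.png

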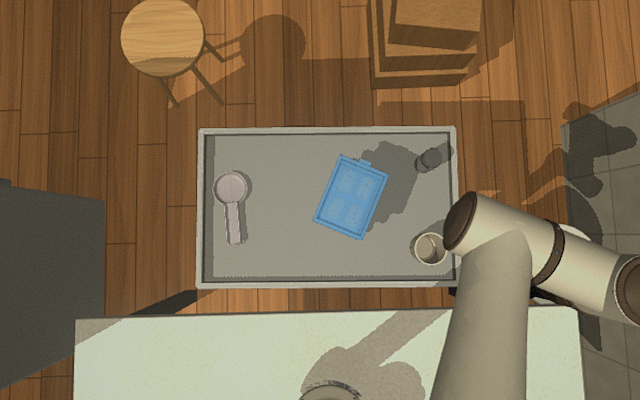

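The side crop shows all four rim sides lying flat: corners at about (190,270), (365,240), (495,350) and (310,390). The stack is straight and in place. In the top view the stack, cup, shaker and ladle rest are at their starting pixels, and the hand is clear.

```bash
python3 -c "
from rig import *
print(job_done())"
```

```text
the job is handed in; nothing more can be done
None
```

I pressed the four sides of the lid one after another with the shut fingertips: tab, left, end, right. The hand then moved clear, and I handed the job in at about 13.7 s.

- **Clicks:** On each side the push built to about 6.5–8 N. It then dropped to about zero part-way down, and the fingertip next met the rim about 164 mm above the tier floor, the shut height. The highest force I read was about 14.7 N straight down, with some 7 N sideways, on the end side after it had already clicked.
- **Final pictures:** All four sides lie flat, and the stack, cup, shaker and ladle rest look unmoved.
- **Limits of the checks:** I judged by force, contact height and eye; I did not measure the final lid outline. No check failed or disagreed.

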